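# Clamp the lunchbox lid: to touch, then an eighth of a turn

## Task

The lunchbox in the pull-out tray has a freshly glued lid seal. Turn the orange knob of the clamp that stands over the lunchbox clockwise until its rubber pad just touches the lid, then give it one eighth of a turn (45 degrees) more and let go. Do not overtighten it, do not shove the lunchbox, and leave the other clamp, the one over the red-lidded round tin, alone.

Things in the scene. Friction and masses are not known exactly. Their poses are not given: they have to be found in the camera images.
- lunch_knob_grip (a point): Mid-grip, on the vertical axis, of the orange wing knob of the clamp over the lunchbox: an upright bar 54 long, 14 thick, 30 mm high, top 11 mm above this point, foot 18 below; black fixed collar disc (radius 42) 22 below. The frame turns with the knob: x along the bar, y across it, z up; a white stripe on top marks the -x half, the pointer. Free space around and above. Clamp fixed.
- lunch_knob (a joint): Turn of that knob, rad. 0: pad just touches the lid and the pointer is at the white tick on the collar. Negative: pad clear of the lid (starts -0.6 to -0.25). Grows clockwise seen from above (tightening): the pad sinks 4 mm per rad, after the touch against a spring. Friction 0.15 N m (about 0.2 in all when tightened); stays where left. Stops at -0.9 and 1.6.
- tin_knob_pointer (a point): Striped pointer end, on top of the bar, of the identical orange knob on the second, identical clamp, which stands over a round steel tin with a red lid (100 mm across, 60 high). 26 mm from that knob's axis, 12 mm above its mid-grip. Leave that knob as it is.
- lunchbox: Sand-coloured box, green lid, white latch clips, 168 x 114 x 60 mm, 0.35 to 0.65 kg, loose on the wooden base plate of its clamp, under an aluminium crossbar (164 long, 34 wide, its top 94 mm above the plate) that runs across it. Origin: centre of its underside; x along its length, z up.

How it is judged (in metres and radians):
At the end, for the whole second after the job is handed in: The lunchbox clamp's knob rests 45 degrees (within 15 degrees, so 0.524 to 1.047 rad) past the touch, the lunchbox lies within 15 mm of where it began, and the pointer of the tin's clamp knob within 8 mm (value of joint lunch_knob between 0.524 and 1.047 rad and velocity of joint lunch_knob between -0.05 and 0.05 rad/s and distance of lunchbox from where it was at the start of the episode below 0.015 m and distance of tin_knob_pointer from where it was at the start of the episode below 0.008 m).
It fails at once if the lunchbox clamp's knob is overtightened (more than 66 degrees, 1.15 rad, past the touch) (value of joint lunch_knob above 1.15 rad).
It fails at once if the lunchbox is shoved more than 15 mm (distance of lunchbox from where it was at the start of the episode above 0.015 m).
It fails at once if the knob of the clamp over the tin is turned (its pointer moved more than 8 mm) (distance of tin_knob_pointer from where it was at the start of the episode above 0.008 m).
It also fails if it takes over 32 s, if anything falls off the work surface, if the arm or the gripper's body presses on something with over 40 N, if the wrist force passes 120 N, or if a joint passes its speed limit or range.

## Robot

A 7-joint arm with a two-finger parallel gripper is mounted at the origin on the work surface. World frame = base frame: x ahead of the robot, y to its left, z up, the work surface at z = 0. Lengths are in m, angles in degrees, forces in N, time in s.
With the tool pointing down it reaches from about 0.4 to 0.9 m from the base axis. Payload 5.5 kg.
Tool frame: the origin (TCP) lies between the finger pads; the fingertips stand 22 mm ahead of it and the grasp point (between the pads) lies 3 mm ahead of it; z points along the fingers, y is the direction in which the jaws open and shut (so a half turn about z gives the same grasp; the last joint's range is limited). The gripper opens to 85 mm and grips with 20 to 120 N. Pads are 22 mm wide; open, the fingers measure 114 mm over their backs; the gripper's body (76 mm by 85 mm) begins 54 mm behind the grasp point. The pads swing forward as they close: fully open they stand 13 mm farther back than shut.
Start: joints at [88.591, 28.699, -24.465, 88.831, 12.651, 65.22, -12.049], TCP at [0.185, -0.623, 0.253] pointing down, gripper open.
Joint ranges: [-164.97, 164.97], [-17.58, 116.51], [-87.97, 89.64], [11.32, 138.91], [-80.73, 260.73], [10.89, 115.49], [-147.41, 147.41]. Speed limits (degrees/s): [147.25, 147.25, 180, 180, 180, 180, 180].

## Interface

Orientations are given as [roll, pitch, yaw] about the fixed x, y, z axes, in that order (R = Rz(yaw) Ry(pitch) Rx(roll)).
In Python, from cell import manip gives the robot as it stands. The module is installed in compiled form; this text tells all that it offers.
- The arm moves only by the shell command python3 -m inch 'ROWS' [FORCE]. ROWS is JSON, a list that holds one entry, the list of rows, each a list of 7 numbers: the gripper command: -1 is shut, 1 is fully open, values between are in proportion, then the shift along the tool's x, y, z in mm, then the turn, a rotation vector about the tool's x, y, z in units of 6 degrees (1.0 is 6 degrees). In form: [[[claw, tx, ty, tz, wx, wy, wz], ...]]. A call has 1 to 5 rows; each row shifts and turns the commanded pose from where the row before left it, along the tool's axes as they then stand; what a row does not reach is not made up. A row lasts 1/8 s, in which the tool goes at most 62.5 mm and 10.7 degrees, less where a joint would pass 70% of its speed; a pose out of reach is approached as far as the arm can. A call is refused whole if a number of a shift passes 62.5 or a number of a turn 1, either way. A call with a gripper value outside its range is refused whole. The fingers move at their own pace and stop on an object; FORCE is the grip in N (left out, the last holds). Time passes only in rows, so rows that do not move let the fingers close. It gives the time, the measured TCP pose, the force and the opening at its end, in the units of the state.
- manip.state(): the state, without advancing time (a new reading comes with each control period).
- manip.camera(name): name is "scene" or "top"; returns a dict with "pixels" (400x640x3 uint8, red, green, blue), "range_z" (400x640 float32, m along the optical axis (not along the pixel's ray), 0 where there is no reading), "fx", "fy", "cx", "cy" (pixels), "distortion" ([k1, k2, p1, p2, k3] as OpenCV has them; the pictures are not rectified), "T" (4x4, takes a point from camera to world coordinates). Camera axes: x right, y down, z forward; pixel columns grow to the right and rows downward; lengths in m; the calibration is good to about 2 mm. A picture is of the moment at which its call begins.
- manip.finish_job(): hands the job in, once; it reports no verdict.
The state is a dict: "t": time; "joint_pos": joint angles; "qd": joint speeds; "effort": joint torques, N m; "ee_pos": TCP position; "tool_rot": TCP orientation; "ft_force": force on the tool from outside, world axes, zero at the start; "wrist_torque": the same for the moment, N m; "gripper_width": finger opening in m.
Only numpy, scipy, OpenCV 4.12 (cv2) and the standard library are available. Lean on these libraries where they do the work, as an engineer would, in place of code of your own. Each camera call takes 0.05 s, during which the arm holds its last target.

## Working session

There is one attempt and no reset: what is moved stays moved. The work goes in short steps, Python scripts to look and compute and a shell command to move; the robot and the scene stay as the last step left them, time stands still between calls to the robot, and variables do not carry over. Pictures are saved under pics/ and viewed, and the job is handed in when it is done.

```bash
mkdir -p pics; python3 - <<'E'
from cell import manip
import cv2,numpy as np
print(manip.state())
for n in("scene","top"):
    c=manip.camera(n); cv2.imwrite(f"pics/{n}0.png",c["pixels"][:,:,::-1]); np.savez(f"{n}0.npz",**c)
    print(n,c["fx"],c["fy"],c["cx"],c["cy"],c["distortion"],np.round(c["T"],3))
E
```

```text
{'t': 0.0, 'joint_pos': array([ 88.58986452,  28.753676  , -24.45262949,  88.89365333,
        12.65189168,  65.22024699, -12.04887587]), 'qd': array([ 0.06492334,  0.01528521, -0.01374496, -0.03399477, -0.01638711,
        0.02902509,  0.05164118]), 'effort': array([ 2.81910006e-04, -5.69510508e+01, -5.81593886e+00, -2.80937612e+01,
        1.05447747e-02,  1.19079245e-02, -2.50999119e-05]), 'ee_pos': array([ 0.18425861, -0.62263548,  0.25224382]), 'tool_rot': array([-1.79886108e+02, -2.22984585e-03,  1.64941678e+01]), 'ft_force': array([ 0.01184975,  0.2842948 , -0.51212445]), 'wrist_torque': array([-0.00957445, -0.03694671, -0.00537936]), 'gripper_width': 0.08514528628147035}
scene 464.17007311857947 464.17007311857947 320.91237793314934 198.48263953079322 [-0.10103907  0.          0.          0.          0.        ] [[-0.634  0.679 -0.369  0.857]
 [ 0.773  0.55  -0.317  0.257]
 [-0.012 -0.486 -0.874  0.825]
 [ 0.     0.     0.     1.   ]]
top 454.71156605391525 454.71156605391525 319.97279525281385 202.46598262625372 [-0.08401797  0.          0.          0.          0.        ] [[-0.02  -0.996  0.084  0.476]
 [-1.     0.021  0.013 -0.009]
 [-0.015 -0.084 -0.996  0.94 ]
 [ 0.     0.     0.     1.   ]]
```

View pics/scene0.png

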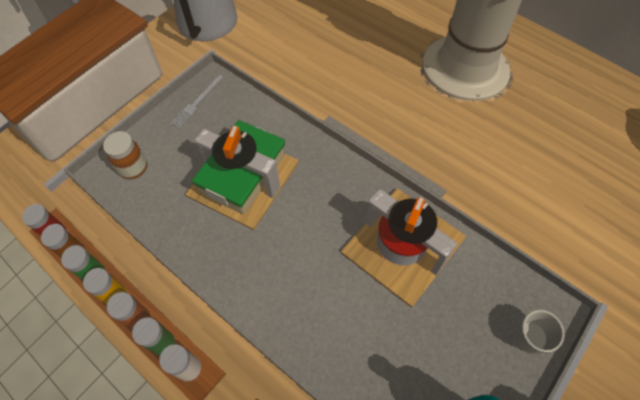

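View pics/top0.png

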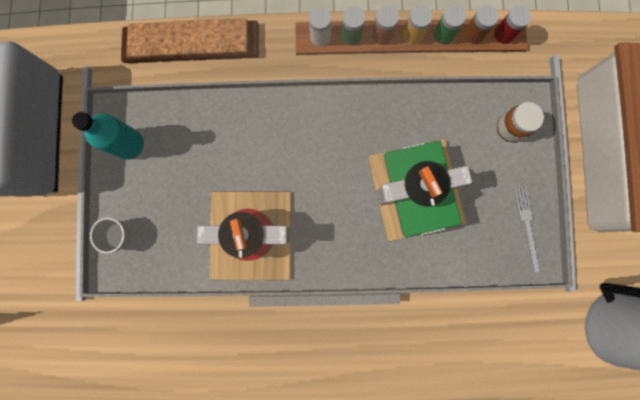

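The lunchbox clamp's knob is at top (430,183) and scene (233,148). The tin clamp's is at top (238,237) and scene (415,217). Next I measure both.

```bash
cat > h.py <<'E'
import cv2,numpy as np
def K(c): return np.array([[c["fx"],0,c["cx"]],[0,c["fy"],c["cy"]],[0,0,1.]])
def ray(c,uv):
    n=cv2.undistortPoints(np.array(uv,float).reshape(-1,1,2),K(c),np.array(c["distortion"],float)).reshape(-1,2)
    d=np.c_[n,np.ones(len(n))]
    return c["T"][:3,3], d@c["T"][:3,:3].T, n
def plane(c,uv,z):
    o,d,_=ray(c,uv); return o+d*((z-o[2])/d[:,2])[:,None]
def cloud(c,vu):
    v,u=vu; o,d,_=ray(c,np.c_[u,v]); return o+d*c["range_z"][v,u][:,None]
E
python3 - <<'E'
from h import *
for n in("scene","top"):
    c=dict(np.load(n+"0.npz")); im=c["pixels"]; hsv=cv2.cvtColor(im,cv2.COLOR_RGB2HSV)
    m=((hsv[...,0]<13)&(hsv[...,0]>3)&(hsv[...,1]>190)&(hsv[...,2]>130)).astype(np.uint8)
    k,l,s,ce=cv2.connectedComponentsWithStats(m)
    for i in range(1,k):
        if s[i,4]>40:
            P=cloud(c,np.nonzero(l==i)); z=P[:,2]
            print(n,s[i],ce[i],"z pct",np.percentile(z,[5,25,50,75,95]).round(4),"med",np.median(P,0).round(4))
    u,v=(430,183) if n=="top" else (235,150)
    cv2.imwrite(f"pics/{n}_z.png",cv2.resize(im[v-45:v+45,u-60:u+60,::-1],None,fx=6,fy=6,interpolation=cv2.INTER_CUBIC))
E
ls pics
```

```text
scene0.png
scene_z.png
top0.png
top_z.png
```

View pics/top_z.png

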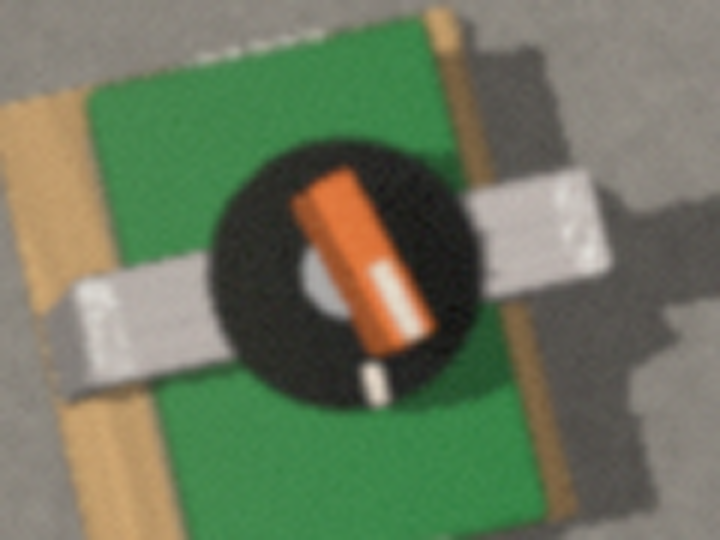

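View pics/scene_z.png

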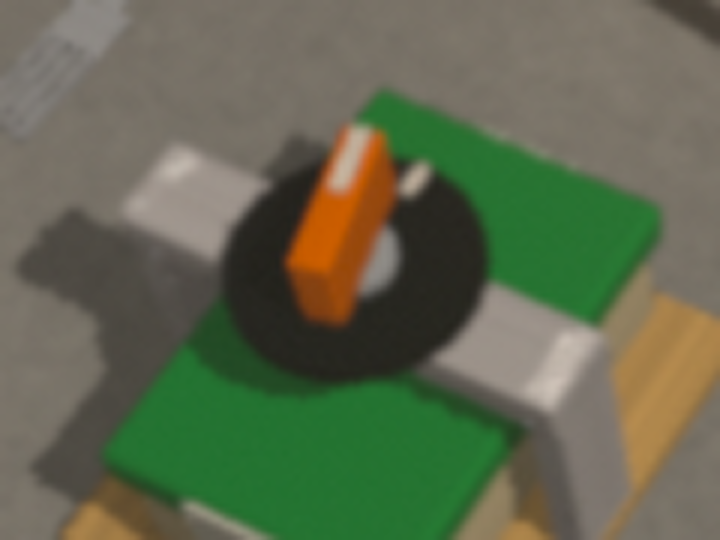

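```bash
python3 - <<'E'
from h import *
for n in("scene","top"):
    c=dict(np.load(n+"0.npz")); im=c["pixels"]; hsv=cv2.cvtColor(im,cv2.COLOR_RGB2HSV)
    u,v=(428,178) if n=="top" else (234,143)
    print(hsv[v-2:v+3,u-1:u+2].reshape(-1,3).tolist())
    m=((hsv[...,0]<16)&(hsv[...,1]>170)&(hsv[...,2]>150)).astype(np.uint8)
    k,l,s,ce=cv2.connectedComponentsWithStats(m)
    for i in range(1,k):
        if s[i,4]>25:
            P=cloud(c,np.nonzero(l==i)); z=P[:,2]
            print(n,s[i],ce[i].round(1),"z",np.percentile(z,[5,25,50,75,95]).round(4),"med",np.median(P,0).round(4))
E
```

```text
[[14, 246, 178], [13, 237, 159], [13, 235, 151], [13, 243, 168], [13, 237, 154], [13, 230, 152], [13, 234, 161], [13, 237, 152], [13, 231, 151], [13, 234, 156], [13, 235, 152], [13, 235, 150], [13, 233, 154], [13, 237, 152], [13, 231, 150]]
scene [223 128  16  28 185] [231.  142.4] z [0.1374 0.1458 0.1501 0.1518 0.1532] med [ 0.5857 -0.1878  0.1501]
scene [408 198  17  28 158] [414.8 214.2] z [0.149  0.1502 0.151  0.1518 0.1533] med [0.5002 0.1507 0.151 ]
[[11, 183, 224], [11, 185, 222], [11, 188, 221], [11, 183, 224], [10, 188, 222], [11, 187, 220], [11, 188, 221], [11, 183, 223], [11, 186, 222], [11, 186, 214], [11, 183, 223], [11, 183, 223], [10, 185, 197], [11, 189, 218], [11, 187, 221]]
top [420 167  17  29 208] [428.  178.6] z [0.1333 0.1448 0.1496 0.151  0.1526] med [ 0.5826 -0.1891  0.1496]
top [230 220  11  15  99] [234.9 226.7] z [0.1481 0.1493 0.1504 0.1514 0.1524] med [0.5023 0.151  0.1504]
```

The knob bar's top is at z≈0.151, so mid-grip is about 0.140. The striped pointer sits clockwise-short of the white tick in the top view. Next I measure the axis and the angles.

```bash
python3 - <<'E'
from h import *
for n in("scene","top"):
    c=dict(np.load(n+"0.npz")); im=c["pixels"]; hsv=cv2.cvtColor(im,cv2.COLOR_RGB2HSV)
    u0,v0=(430,183) if n=="top" else (235,150)
    w=np.zeros(im.shape[:2],bool); w[v0-25:v0+25,u0-26:u0+26]=1
    # black collar
    m=(w&(hsv[...,2]<60)&(hsv[...,1]<110)).astype(np.uint8)
    k,l,s,ce=cv2.connectedComponentsWithStats(m); i=1+s[1:,4].argmax()
    cn=max(cv2.findContours((l==i).astype(np.uint8),0,1)[0],key=len); hull=cv2.convexHull(cn).reshape(-1,2)
    P=plane(c,hull,0.118); ctr,r=cv2.minEnclosingCircle(P[:,:2].astype(np.float32)); 
    A=np.c_[2*P[:,:2],np.ones(len(P))]; x=np.linalg.lstsq(A,(P[:,:2]**2).sum(1),rcond=None)[0]
    print(n,"collar",np.round(ctr,4),round(r,4),x[:2].round(4),np.sqrt(x[2]+x[:2]@x[:2]).round(4),"collar z",np.median(cloud(c,np.nonzero(l==i))[:,2]).round(4))
    # top face: depth
    vu=np.nonzero(w); Q=cloud(c,vu); sel=(Q[:,2]>.146)&(Q[:,2]<.158)
    px=np.c_[vu[1],vu[0]][sel]; T=plane(c,px,.151)[:,:2]
    rc=cv2.minAreaRect(T.astype(np.float32)*1000); mu=T.mean(0); uu,ss,vt=np.linalg.svd(T-mu); print("top",len(T),mu.round(4),"rect",np.round(rc[0],1),np.round(rc[1],1),"axis",np.degrees(np.arctan2(vt[0,1],vt[0,0])).round(1))
    # white stuff
    m=(w&(hsv[...,1]<60)&(hsv[...,2]>150)).astype(np.uint8)
    k,l,s,ce=cv2.connectedComponentsWithStats(m)
    for i in range(1,k):
        if s[i,4]>5: print("white",s[i,4],ce[i].round(1),"z",np.median(cloud(c,np.nonzero(l==i))[:,2]).round(4),"at.151",plane(c,[ce[i]],.151)[0,:2].round(4),"at.118",plane(c,[ce[i]],.118)[0,:2].round(4))
E
```

```text
scene collar [ 0.5796 -0.1935] 0.044 [ 0.5795 -0.1933] 0.0419 collar z 0.1174
top 210 [ 0.5782 -0.1934] rect [ 578.1 -193.2] [57.1 16. ] axis 26.6
white 12 [233.4 129.6] z 0.1533 at.151 [ 0.5615 -0.2032] at.118 [ 0.547  -0.2257]
white 69 [211.3 138.1] z 0.1115 at.151 [ 0.6004 -0.2212] at.118 [ 0.5878 -0.2446]
white 9 [243.7 134.4] z 0.1187 at.151 [ 0.5577 -0.1806] at.118 [ 0.543 -0.202]
white 103 [256.7 162. ] z 0.1117 at.151 [ 0.5864 -0.1208] at.118 [ 0.5732 -0.1393]
top collar [ 0.5765 -0.1946] 0.0416 [ 0.5758 -0.1948] 0.0405 collar z 0.1168
top 257 [ 0.5759 -0.1944] rect [ 576.  -194.3] [53.3 15.2] axis -153.6
white 94 [452.7 176.5] z 0.1111 at.151 [ 0.5828 -0.2324] at.118 [ 0.5873 -0.2417]
white 30 [423.2 185. ] z 0.1208 at.151 [ 0.5689 -0.1795] at.118 [ 0.5728 -0.1867]
white 32 [435.7 187.8] z 0.1516 at.151 [ 0.5634 -0.2014] at.118 [ 0.5671 -0.2094]
white 22 [404.8 193.7] z 0.1108 at.151 [ 0.5542 -0.1467] at.118 [ 0.5575 -0.1525]
white 16 [432.  201.5] z 0.1183 at.151 [ 0.5395 -0.1938] at.118 [ 0.5422 -0.2015]
```

```bash
python3 - <<'E'
from h import *
c=dict(np.load("top0.npz"))
v,u=np.mgrid[100:400:20,440:640:14]
P=cloud(c,(v.ravel(),u.ravel())).reshape(*v.shape,3)
for i in range(v.shape[0]): print(v[i,0],' '.join("%.2f,%.2f,%.2f"%tuple(p) for p in P[i,4:]))
c=dict(np.load("scene0.npz"))
for uv in [(205,5),(190,20),(215,25),(230,15),(100,30),(60,40)]:
    print(uv,cloud(c,(np.array([uv[1]]),np.array([uv[0]]))).round(3))
E
```

```text
100 0.76,-0.37,0.01 0.76,-0.41,0.01 0.76,-0.44,0.01 0.76,-0.47,0.01 0.76,-0.50,0.01 0.77,-0.53,0.00 0.76,-0.55,0.03 0.74,-0.55,0.08 0.73,-0.55,0.12 0.71,-0.55,0.17 0.71,-0.57,0.18
120 0.72,-0.37,0.01 0.70,-0.37,0.07 0.70,-0.39,0.10 0.70,-0.42,0.10 0.72,-0.49,0.01 0.72,-0.53,0.00 0.72,-0.56,0.01 0.70,-0.55,0.07 0.69,-0.55,0.11 0.68,-0.55,0.16 0.68,-0.56,0.18
140 0.68,-0.37,0.01 0.67,-0.39,0.03 0.68,-0.43,0.01 0.68,-0.46,0.00 0.68,-0.49,0.01 0.48,-0.01,0.94 0.68,-0.56,0.00 0.66,-0.55,0.06 0.65,-0.55,0.11 0.65,-0.55,0.15 0.64,-0.56,0.17
160 0.64,-0.37,0.01 0.64,-0.40,0.00 0.63,-0.43,0.01 0.63,-0.46,0.01 0.63,-0.49,0.01 0.63,-0.51,0.02 0.63,-0.55,0.00 0.62,-0.55,0.06 0.62,-0.55,0.11 0.61,-0.55,0.14 0.60,-0.56,0.17
180 0.59,-0.36,0.00 0.59,-0.39,0.01 0.59,-0.42,0.01 0.59,-0.45,0.01 0.59,-0.48,0.01 0.59,-0.51,0.02 0.59,-0.55,-0.00 0.58,-0.55,0.05 0.58,-0.55,0.10 0.57,-0.55,0.14 0.57,-0.55,0.18
200 0.55,-0.36,0.00 0.55,-0.39,0.01 0.55,-0.42,0.01 0.55,-0.45,0.01 0.55,-0.48,0.01 0.55,-0.50,0.03 0.55,-0.55,0.00 0.54,-0.55,0.05 0.54,-0.55,0.10 0.54,-0.55,0.14 0.53,-0.55,0.18
220 0.51,-0.36,0.01
[... 1123 characters left out ...]
26,-0.44,-0.00 0.26,-0.47,0.00 0.26,-0.50,0.00 0.26,-0.53,-0.00 0.26,-0.54,0.03 0.27,-0.55,0.07 0.28,-0.55,0.11 0.28,-0.56,0.15
360 0.22,-0.35,-0.00 0.22,-0.38,0.00 0.22,-0.41,0.00 0.22,-0.44,-0.00 0.22,-0.47,0.00 0.22,-0.50,0.00 0.21,-0.53,0.00 0.21,-0.56,0.00 0.22,-0.57,0.04 0.23,-0.57,0.09 0.24,-0.57,0.13
380 0.18,-0.35,0.00 0.18,-0.38,-0.00 0.18,-0.41,0.00 0.18,-0.44,0.00 0.18,-0.47,0.00 0.17,-0.50,0.00 0.17,-0.53,-0.00 0.17,-0.56,-0.00 0.17,-0.59,0.00 0.17,-0.62,0.00 0.17,-0.65,0.00
(205, 5) [[ 0.315 -0.561  0.102]]
(190, 20) [[ 0.372 -0.552  0.1  ]]
(215, 25) [[ 0.309 -0.548  0.044]]
(230, 15) [[ 0.258 -0.547  0.042]]
(100, 30) [[ 0.562 -0.602  0.177]]
(60, 40) [[ 0.634 -0.65   0.178]]
```

```bash
python3 -m inch '[[[1,0,0,-40,0,0,0],[1,14,-46,0,0,0,0],[1,14,-46,0,0,0,0],[1,14,-46,0,0,0,0],[1,14,-46,0,0,0,0]]]' 40
```

```text
t: 0.72
ee_pos: [0.1859, -0.4291, 0.2929]
tool_rot: [-180.0, 0.0, 16.5]
ft_force: [0.0, 0.4, 0.1]
gripper_width: 0.0854
```

```bash
python3 -m inch '[[[1,50,-13,0,0,0,0],[1,50,-13,0,0,0,0],[1,50,-13,0,0,0,0],[1,50,-13,0,0,0,0],[1,50,-13,0,0,0,0]]]'
```

```text
t: 1.35
ee_pos: [0.4082, -0.2967, 0.2932]
tool_rot: [180.0, 0.0, 16.5]
ft_force: [-0.1, -0.6, -0.1]
gripper_width: 0.0852
```

```bash
python3 -m inch '[[[1,50,-13,0,0,0,0],[1,50,-13,0,0,0,0],[1,50,-13,0,0,0,0],[1,0,0,0,0,0,-0.85],[1,0,0,0,0,0,-0.85]]]'
```

```text
t: 1.98
ee_pos: [0.5404, -0.2164, 0.2926]
tool_rot: [-179.9, 0.0, 27.0]
ft_force: [-0.8, -0.7, 0.0]
gripper_width: 0.0855
```

```bash
python3 -m inch '[[[1,0,0,0,0,0,0],[1,0,0,0,0,0,0]]]'; python3 - <<'E'
import numpy as np
from cell import manip
s=manip.state(); print(s['joint_pos'].round(1),s['tool_rot'],s['ee_pos'])
y=np.radians(s['tool_rot'][2]); d=np.array([.577,-.194])-s['ee_pos'][:2]
print(1000*np.array([d@[np.cos(y),np.sin(y)],d@[np.sin(y),-np.cos(y)]]))
E
```

```text
t: 2.22
ee_pos: [0.5397, -0.2178, 0.2931]
tool_rot: [-180.0, 0.0, 26.6]
ft_force: [-0.7, -0.3, -0.3]
gripper_width: 0.0854
[ 53.4  23.4 -44.3  95.9  17.4  67.9 -58.6] [-1.79980246e+02  1.74695764e-02  2.65703937e+01] [ 0.53971563 -0.21784211  0.29306659]
[44.01110407 -4.64684976]
```

```bash
python3 -m inch '[[[1,44,-4.6,0,0,0,0],[1,0,0,45,0,0,0],[1,0,0,45,0,0,0],[1,0,0,0,0,0,0],[1,0,0,0,0,0,0]]]'; python3 - <<'E'
from h import *
from cell import manip
for n in("scene","top"):
    c=manip.camera(n); u,v=(430,183) if n=="top" else (235,140)
    cv2.imwrite(f"pics/{n}1.png",cv2.resize(c["pixels"][v-60:v+60,u-80:u+80,::-1],None,fx=5,fy=5,interpolation=cv2.INTER_CUBIC))
s=manip.state();print(s['ee_pos'],s['tool_rot'])
E
```

```text
t: 2.85
ee_pos: [0.5781, -0.194, 0.2049]
tool_rot: [179.9, -0.1, 26.6]
ft_force: [0.9, -0.8, 0.7]
gripper_width: 0.0855
[ 0.5787181  -0.19414078  0.20579785] [ 1.79840983e+02 -1.54420696e-01  2.66530504e+01]
```

View pics/scene1.png

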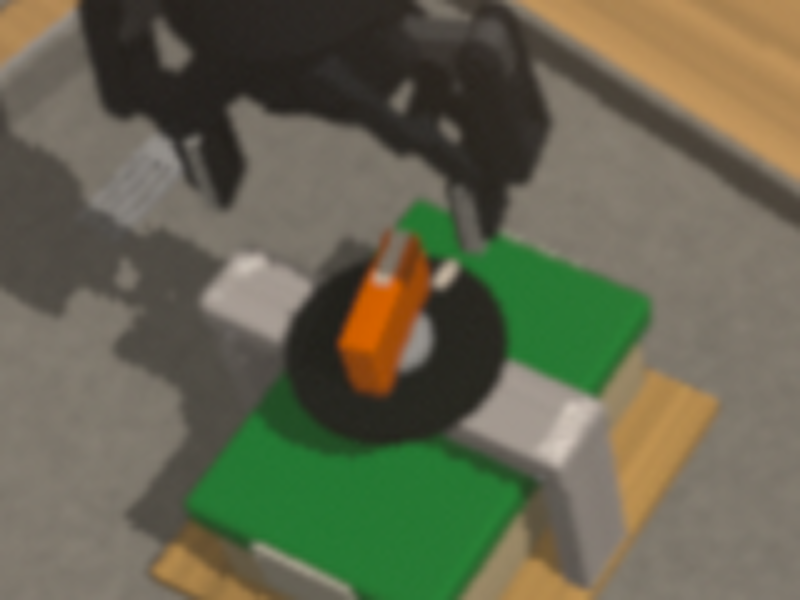

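View pics/top1.png

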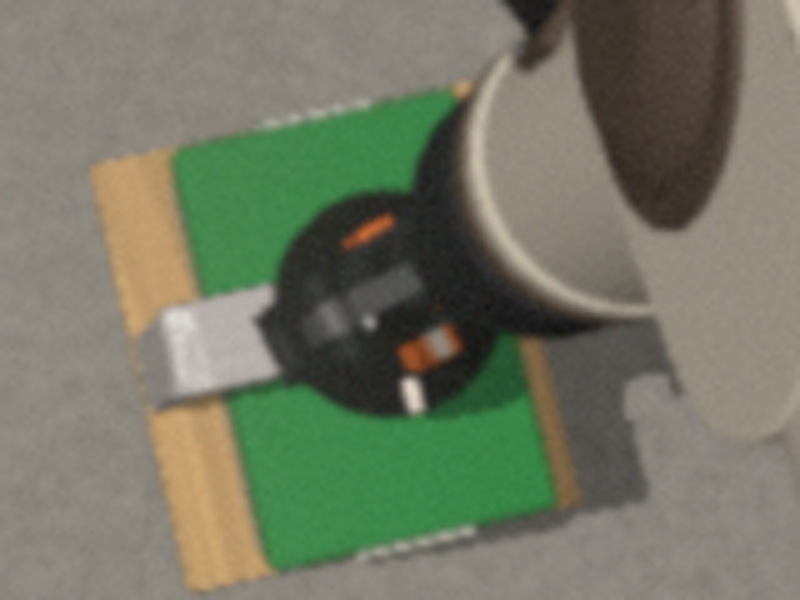

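The open fingers straddle the bar on both sides: scene crop fingers at (215,190) and (475,230), bar at (385,310). I'll descend and close.

```bash
python3 -m inch '[[[1,0,0,29,0,0,0],[1,0,0,28,0,0,0],[1,0,0,0,0,0,0],[1,0,0,0,0,0,0]]]'; python3 -m inch '[[[-0.4,0,0,0,0,0,0],[-0.4,0,0,0,0,0,0],[-0.4,0,0,0,0,0,0],[-0.4,0,0,0,0,0,0]]]' 40
```

```text
t: 3.45
ee_pos: [0.5786, -0.194, 0.1484]
tool_rot: [179.9, -0.1, 26.7]
ft_force: [-0.7, 0.1, -0.0]
gripper_width: 0.0854
t: 3.95
ee_pos: [0.5773, -0.1938, 0.1465]
tool_rot: [180.0, -0.0, 26.7]
ft_force: [-0.6, 0.7, -0.3]
gripper_width: 0.0252
```

```bash
python3 -m inch '[[[-1,0,0,0,0,0,0],[-1,0,0,0,0,0,0],[-1,0,0,0,0,0,0],[-1,0,0,0,0,0,0]]]' 40;  python3 - <<'E'
from h import *
from cell import manip
c=manip.camera("scene"); u,v=(235,140)
cv2.imwrite(f"pics/scene2.png",cv2.resize(c["pixels"][v-60:v+60,u-80:u+80,::-1],None,fx=5,fy=5,interpolation=cv2.INTER_CUBIC))
s=manip.state();print(s['ee_pos'],s['tool_rot'],s['wrist_torque'],s['ft_force'])
E
```

```text
t: 4.45
ee_pos: [0.5775, -0.1942, 0.1465]
tool_rot: [180.0, -0.0, 26.7]
ft_force: [-0.3, -1.6, 1.3]
gripper_width: 0.0131
[ 0.57743858 -0.19419157  0.14648157] [ 1.79964361e+02 -1.19594976e-02  2.66668266e+01] [-0.38086966 -0.04238684 -0.11523819] [ 0.66554018 -1.99219629  1.32036564]
```

View pics/scene2.png

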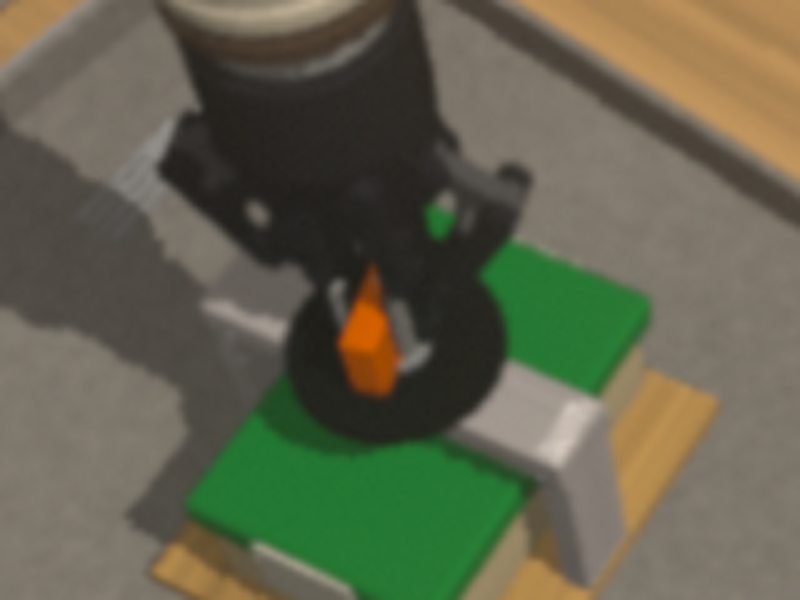

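The bar is gripped (13 mm opening, side forces small). I'll turn clockwise in increments, watching force and yaw.

```bash
python3 -m inch '[[[-1,0,0,0,0,0,0.5],[-1,0,0,0,0,0,0.5],[-1,0,0,0,0,0,0.5],[-1,0,0,0,0,0,0.5],[-1,0,0,0,0,0,0.5]]]' 60; python3 - <<'E'
from h import *
from cell import manip
c=manip.camera("scene"); u,v=(235,140)
cv2.imwrite(f"pics/scene3.png",cv2.resize(c["pixels"][v-60:v+60,u-80:u+80,::-1],None,fx=5,fy=5,interpolation=cv2.INTER_CUBIC))
s=manip.state();print(s['ee_pos'],s['tool_rot'],s['wrist_torque'],s['ft_force'],s['joint_pos'].round(1))
E
```

```text
t: 5.12
ee_pos: [0.5776, -0.1944, 0.1466]
tool_rot: [179.9, -0.0, 11.6]
ft_force: [1.1, -2.0, 1.6]
gripper_width: 0.0126
[ 0.57753384 -0.19441618  0.14655144] [ 1.79933417e+02 -2.93786577e-02  1.14940305e+01] [-0.51036792 -0.15381272  0.02119311] [ 0.72464535 -2.75376213  1.16895436] [ 42.6  34.2 -35.9  99.7  24.2  53.9 -81.6]
```

View pics/scene3.png

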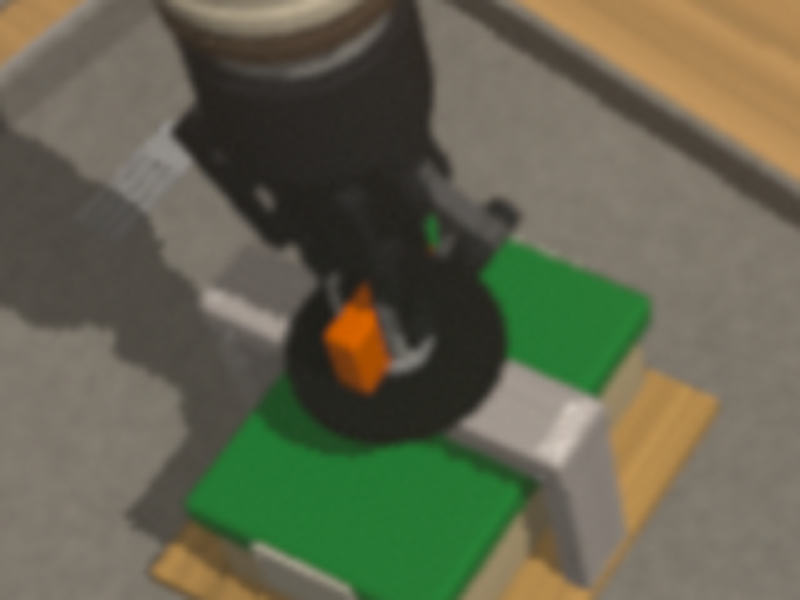

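The knob follows the gripper: the bar end moved from (370,350) to (358,350) in the crop, clockwise. Yaw is 11.5 and the target is about -33. I continue.

```bash
python3 -m inch '[[[-1,0,0,0,0,0,0.6],[-1,0,0,0,0,0,0.6],[-1,0,0,0,0,0,0.6],[-1,0,0,0,0,0,0.6],[-1,0,0,0,0,0,0.6]]]' 60
```

```text
t: 5.8
ee_pos: [0.5776, -0.1947, 0.1465]
tool_rot: [179.9, -0.1, -6.4]
ft_force: [1.6, -3.8, 1.9]
gripper_width: 0.0131
```

```bash
python3 -m inch '[[[-1,0,0,0,0,0,0.6],[-1,0,0,0,0,0,0.6],[-1,0,0,0,0,0,0.6],[-1,0,0,0,0,0,0.6],[-1,0,0,0,0,0,0]]]' 60; python3 - <<'E'
from h import *
from cell import manip
c=manip.camera("scene"); u,v=(235,140)
cv2.imwrite(f"pics/scene4.png",cv2.resize(c["pixels"][v-60:v+60,u-80:u+80,::-1],None,fx=5,fy=5,interpolation=cv2.INTER_CUBIC))
s=manip.state();print(s['ee_pos'],s['tool_rot'],s['wrist_torque'],s['ft_force'],s['joint_pos'].round(1))
E
```

```text
t: 6.42
ee_pos: [0.5775, -0.1949, 0.1465]
tool_rot: [179.9, -0.1, -20.7]
ft_force: [1.9, -4.5, 1.7]
gripper_width: 0.0125
[ 0.57752998 -0.19491402  0.14653861] [ 1.79945221e+02 -7.13590116e-02 -2.06681512e+01] [-0.99282967 -0.22397667 -0.14213969] [ 1.2419698  -5.20510295  0.90244591] [  37.4   32.4  -28.6   99.9   18.9   52.4 -109.7]
```

View pics/scene4.png

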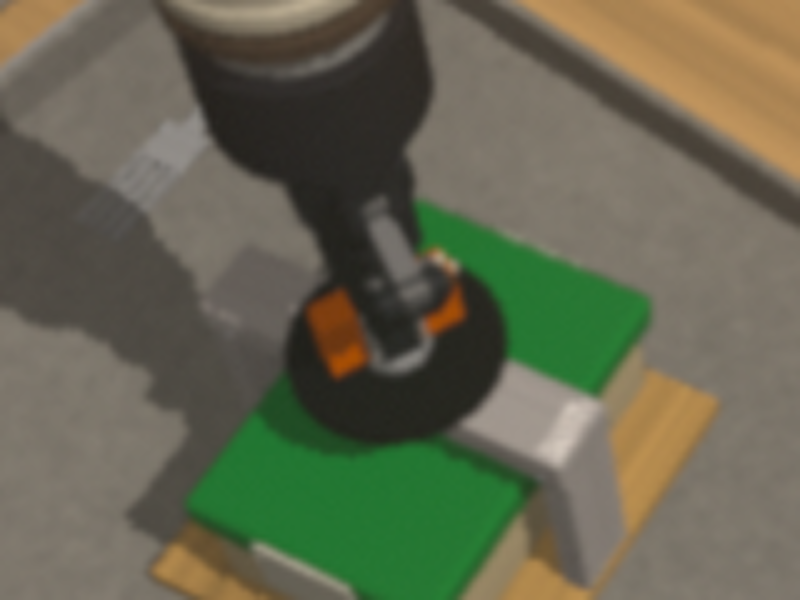

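Tool yaw is -20.7 and the bar follows (its ends at (340,330) and (445,300) in the crop). About 12° more, then release and rise.

```bash
python3 -m inch '[[[-1,0,0,0,0,0,0.5],[-1,0,0,0,0,0,0.5],[-1,0,0,0,0,0,0.5],[-1,0,0,0,0,0,0.5],[-1,0,0,0,0,0,0]]]' 60; python3 -m inch '[[[-0.6,0,0,0,0,0,0],[-0.3,0,0,0,0,0,0],[0.2,0,0,0,0,0,0],[1,0,0,0,0,0,0],[1,0,0,0,0,0,0]]]'
```

```text
t: 7.1
ee_pos: [0.5774, -0.1951, 0.1465]
tool_rot: [179.9, -0.1, -32.7]
ft_force: [0.8, -5.6, 0.7]
gripper_width: 0.0129
t: 7.72
ee_pos: [0.5773, -0.1936, 0.1463]
tool_rot: [-180.0, 0.0, -32.7]
ft_force: [-0.7, -0.2, 0.4]
gripper_width: 0.0823
```

```bash
python3 -m inch '[[[1,0,0,-20,0,0,0],[1,0,0,-40,0,0,0],[1,0,0,-40,0,0,0],[1,0,0,-20,0,0,0],[1,0,0,0,0,0,0]]]'
```

```text
t: 8.35
ee_pos: [0.5788, -0.194, 0.2697]
tool_rot: [-179.9, -0.3, -32.7]
ft_force: [0.7, 0.6, -0.3]
gripper_width: 0.0854
```

```bash
python3 -m inch '[[[1,-40,0,0,0,0,0],[1,-40,20,0,0,0,0],[1,-40,20,0,0,0,0],[1,-20,20,0,0,0,0],[1,0,0,0,0,0,0]]]'; python3 - <<'E'
from h import *
from cell import manip
for n in("scene","top"):
    c=manip.camera(n); np.savez(n+"5.npz",**c)
    cv2.imwrite(f"pics/{n}5.png",c["pixels"][:,:,::-1])
    u,v=(430,183) if n=="top" else (235,150)
    cv2.imwrite(f"pics/{n}5z.png",cv2.resize(c["pixels"][v-45:v+45,u-60:u+60,::-1],None,fx=6,fy=6,interpolation=cv2.INTER_CUBIC))
E
```

```text
t: 8.98
ee_pos: [0.4246, -0.1692, 0.2657]
tool_rot: [179.9, 0.1, -32.8]
ft_force: [0.9, 0.1, -0.2]
gripper_width: 0.0853
```

View pics/scene5z.png

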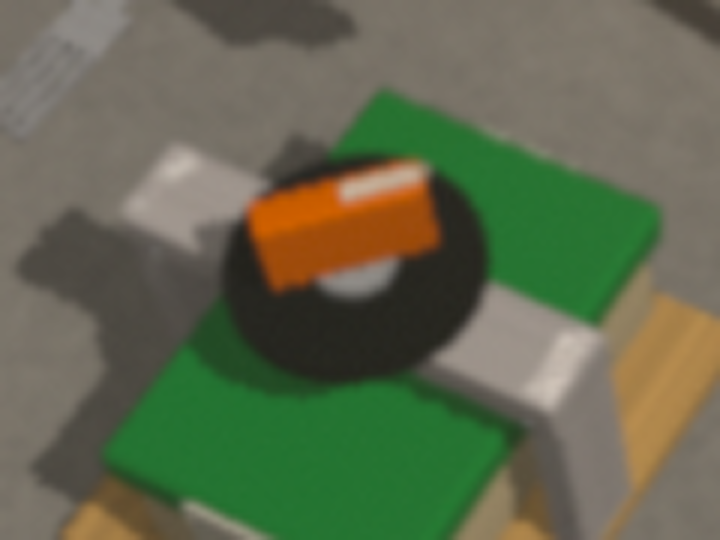

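View pics/top5.png

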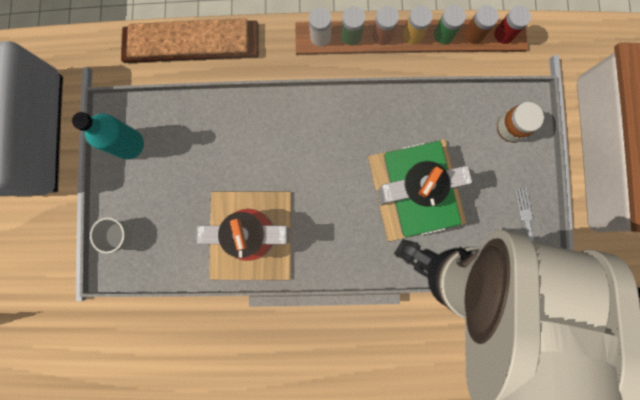

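The knob turned clockwise and the box and tin clamp look unmoved. Now I measure the final angle and the box shift.

```bash
python3 - <<'E'
from h import *
for n in("scene","top"):
  for k in "05":
    c=dict(np.load(n+k+".npz")); im=c["pixels"]; hsv=cv2.cvtColor(im,cv2.COLOR_RGB2HSV)
    u0,v0=(430,183) if n=="top" else (235,150)
    w=np.zeros(im.shape[:2],bool); w[v0-25:v0+25,u0-26:u0+26]=1
    vu=np.nonzero(w); Q=cloud(c,vu); sel=(Q[:,2]>.146)&(Q[:,2]<.158)
    px=np.c_[vu[1],vu[0]][sel]; T=plane(c,px,.151)[:,:2]; mu=T.mean(0); vt=np.linalg.svd(T-mu)[2]
    ang=np.degrees(np.arctan2(vt[0,1],vt[0,0]))%180
    m=(w&(hsv[...,1]<60)&(hsv[...,2]>150)).astype(np.uint8)
    kk,l,s,ce=cv2.connectedComponentsWithStats(m); tick=None
    for i in range(1,kk):
        if 5<s[i,4]:
            p=plane(c,[ce[i]],.118)[0,:2]-([.577,-.194] if n=="top" else [.5795,-.1933])
            if .03<np.hypot(*p)<.042: tick=np.degrees(np.arctan2(p[1],p[0]))%360; print("  tick",p.round(4),tick.round(1))
    g=((hsv[...,0]>50)&(hsv[...,0]<75)&(hsv[...,1]>140)&(hsv[...,2]>70)); g[:,:370 if n=="top" else 150]=0; g[:,480 if n=="top" else 320:]=0; g[260:]=0
    ys,xs=np.nonzero(g); r=cv2.minAreaRect(np.c_[xs,ys].astype(np.float32))
    print(n,k,"bar",mu.round(4),"line",ang.round(1),"green",len(xs),np.round(r[0],1),np.round(r[1],1),round(r[2],1))
E
```

```text
tick [-0.0365 -0.0087] 193.4
scene 0 bar [ 0.5782 -0.1934] line 26.6 green 2218 [238.3 160.9] [54.4 85.4] 34.3
scene 5 bar [ 0.5784 -0.1937] line 147.2 green 2257 [238.4 160.9] [54.3 85.6] 34.6
  tick [-0.0348 -0.0075] 192.2
top 0 bar [ 0.5759 -0.1944] line 26.4 green 682 [428.7 186.8] [83.  49.9] 81.6
  tick [-0.0348 -0.0075] 192.2
top 5 bar [ 0.5758 -0.1943] line 146.4 green 683 [429.1 187.6] [82.7 43.9] 77.5
```

```bash
python3 - <<'E'
from cell import manip
print(manip.finish_job())
E
```

```text
the job is handed in; nothing more can be done
None
```

I turned the lunchbox clamp's orange knob about 60° clockwise, let go of it, backed the arm off and handed the job in. The last arm move ended at about 9 s of the 32 s allowed.

- **Knob angle:** The pointer now lies about 46° past the white tick. The two cameras gave 45.8° (top) and 46.2° (scene), inside the 30–60° allowed. It had started about 14° short of the tick.
- **Lunchbox:** The outline of the green lid did not move in the scene view. In the top view its centre shifted by under 1 pixel, about 2 mm. That mask was patchy, and its fitted width and angle differed between the two pictures, so I relied more on the scene view.
- **Tin clamp:** It was never touched and looks unchanged in the final top picture. I did not measure its pointer again.
- **Forces:** The highest force I read while gripping and turning was about 6 N.

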